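# Turn the vial row round into the carrying rack

### The job

Move the four sealed vials from the front row of the wooden tiered rack into the white carrying rack in reverse order: the vial that stood leftmost goes into the rightmost well, the next into the second well from the right, and so on, one vial to each well. Left and right are as the robot sees them. Keep the vials upright all the while, leave each standing fully down in its well, and do not shift the porcelain dish.

Things in the scene. Friction and masses are not known exactly. Their poses are not given: they have to be found in the camera images.
- vial_red_mid (a point): Upright clear glass vial, red sealing disc (25 mm wide) on its cork and a red band round the glass: 24 mm diameter, flat-bottomed, 88 mm tall (glass to 70 mm, then cork), 30 to 60 g. Point: its centre, 44 mm above its underside; z up. Starts in a hole of the tiered rack's front row, underside 15 mm above the table.
- vial_yellow_mid (a point): Upright clear glass vial, yellow sealing disc (25 mm wide) on its cork and a yellow band round the glass: 24 mm diameter, flat-bottomed, 88 mm tall (glass to 70 mm, then cork), 30 to 60 g. Point: its centre, 44 mm above its underside; z up. Starts in a hole of the tiered rack's front row, underside 15 mm above the table.
- vial_blue_mid (a point): Upright clear glass vial, blue sealing disc (25 mm wide) on its cork and a blue band round the glass: 24 mm diameter, flat-bottomed, 88 mm tall (glass to 70 mm, then cork), 30 to 60 g. Point: its centre, 44 mm above its underside; z up. Starts in a hole of the tiered rack's front row, underside 15 mm above the table.
- vial_black_mid (a point): Upright clear glass vial, black sealing disc (25 mm wide) on its cork and a black band round the glass: 24 mm diameter, flat-bottomed, 88 mm tall (glass to 70 mm, then cork), 30 to 60 g. Point: its centre, 44 mm above its underside; z up. Starts in a hole of the tiered rack's front row, underside 15 mm above the table.
- holder_red: Start place of the red vial in the tiered rack's front row: fixed wooden block 60 (x) by 52 (y) by 30 mm, red tag on its near edge, 28 mm hole 25 mm deep at its centre. Origin: centre of its underside, 10 mm above the table. y: left along the row; blocks 52 mm apart. The rack's fixed back step, 60 mm high, starts 74 mm behind the hole centres (+x); its two short amber tubes reach 96 mm.
- holder_yellow: Start place of the yellow vial in the tiered rack's front row: fixed wooden block 60 (x) by 52 (y) by 30 mm, yellow tag on its near edge, 28 mm hole 25 mm deep at its centre. Origin: centre of its underside, 10 mm above the table. y: left along the row; blocks 52 mm apart. The rack's fixed back step, 60 mm high, starts 74 mm behind the hole centres (+x); its two short amber tubes reach 96 mm.
- holder_blue: Start place of the blue vial in the tiered rack's front row: fixed wooden block 60 (x) by 52 (y) by 30 mm, blue tag on its near edge, 28 mm hole 25 mm deep at its centre. Origin: centre of its underside, 10 mm above the table. y: left along the row; blocks 52 mm apart. The rack's fixed back step, 60 mm high, starts 74 mm behind the hole centres (+x); its two short amber tubes reach 96 mm.
- holder_black: Start place of the black vial in the tiered rack's front row: fixed wooden block 60 (x) by 52 (y) by 30 mm, black tag on its near edge, 28 mm hole 25 mm deep at its centre. Origin: centre of its underside, 10 mm above the table. y: left along the row; blocks 52 mm apart. The rack's fixed back step, 60 mm high, starts 74 mm behind the hole centres (+x); its two short amber tubes reach 96 mm.
- carrying_rack: White plastic carrying rack, fixed, 60 (x) by 220 (y) by 40 mm high, one row of four empty square wells, 41 by 41 mm, 30 mm deep (floor 10 mm above the table). Origin: centre of its underside, on the table. y: left along the row; well centres at x = 0, y = +78, +26, -26, -78 mm from left to right.
- dish: Loose white porcelain evaporating dish, an open bowl 72 mm across and 28 mm high, on the counter in the gap between the two racks. Origin: centre of its underside.

How it is judged:
By the outcome, as a careful person would: the job done as asked, in the order asked, and still so for the second after the job is handed in, with the robot touching nothing.
It also fails if it takes over 99 s, if anything falls off the work surface, if the arm or the gripper's body presses on something with over 40 N, if the wrist force passes 120 N, or if a joint passes its speed limit or range.

### The arm

A 6-joint arm with a two-finger parallel gripper is mounted at the origin on the work surface. World frame = base frame: x ahead of the robot, y to its left, z up, the work surface at z = 0. Lengths are in m, angles in degrees, forces in N, time in s.
With the tool pointing down it reaches from about 0.325 to 0.85 m from the base axis. Payload 15.5 kg.
Tool frame: the origin (TCP) lies at the centre of the arm's flange, where the gripper is bolted on; the fingertips stand 191 mm ahead of it and the grasp point (between the pads) lies 172 mm ahead of it; z points along the fingers, y is the line along which they close (so a half turn about z gives the same grasp; the last joint's range is limited). The gripper opens to 91 mm and grips with 3 to 60 N. Pads are 32 mm wide; open, the fingers measure 118 mm over their backs; the gripper's body (76 mm by 178 mm) begins 60 mm behind the grasp point.
Start: joints at [-70.846, 28.281, 77.091, -0, 74.628, -5.472], TCP at [0.26, -0.568, 0.405] pointing down, gripper open.
Joint ranges: [-166.48, 166.48], [-47.26, 123.95], [12.59, 153.08], [-70.14, 250.14], [6.76, 159.57], [-176.63, 176.63]. Speed limits (degrees/s): [108.29, 108.29, 147.25, 172.46, 172.46, 172.46].

### API

Orientations are given as a 3x3 rotation matrix whose columns are the frame's x, y, z axes.
In Python, from rig import telemetry, viewer, job gives the robot as it stands.
- The arm moves only by the shell command python3 -m pendant 'ROWS' [OPENING] [FORCE]. ROWS is a JSON object of lists of equal length, an entry for each row: "travel": the shift along the world's x, y, z in cm, a list of three; "angular": the turn, a rotation vector about the world's x, y, z in degrees, a list of three. A call has exactly 8 rows; each row shifts and turns the commanded pose from where the row before left it; what a row does not reach is not made up. A row lasts 1/10 s, in which the tool goes at most 50 mm and 8.59 degrees, less where a joint would pass 70% of its speed; a pose out of reach is approached as far as the arm can. A call is refused whole if a number of a shift passes 5 or a number of a turn 8.59, either way. A call with a gripper value outside its range is refused whole. OPENING is the opening, from 0 (shut) to 1 (fully open), set as the call begins (- or left out, the last holds). The fingers move at their own pace and stop on an object; FORCE is the grip in N (left out, the last holds). Time passes only in rows, so rows that do not move let the fingers close, or fill a call up. It gives the time, the measured TCP pose, the force, the opening and the grip force at its end, in the units of the state.
- telemetry.get_state(): the state, without advancing time (a new reading comes with each control period).
- viewer.read_camera(name): name is "side" or "top"; returns (picture, depth): 384x512x3 uint8, blue, green, red; 384x512 float32, m along the optical axis (not along the pixel's ray), 0 where there is no reading.
- viewer.get_calibration(name): a dict with "vertical_fov" (degrees; the focal length in pixels is half the picture's height over the tangent of half this angle, whatever the lens; pixels are square), "cx", "cy" (the principal point, pixels), "k1" (the pictures are not rectified: a ray, as slopes to the right and down, at radius r is drawn at 1 + k1 r^2 times it, then the intrinsics apply), "position" and "orientation" of the camera in the world. Camera axes: x right, y up, looking along -z (the intrinsics and any distortion apply to the point x, -y, -z); pixel columns grow to the right and rows downward; lengths in m; the calibration is good to about 2 mm. A picture is of the moment at which its call begins. get_calibration takes no time and is no camera call.
- job.job_done(): hands the job in; it is judged then, once.
The state is a dict: "t": time; "joints": joint angles; "dq": joint speeds; "effort": joint torques, N m; "ee_pos": TCP position; "orientation": TCP orientation; "ft_force": force on the tool from outside, world axes, zero at the start; "wrist_torque": the same for the moment, N m; "width": opening from 0.0 (shut) to 1.0 (fully open); "gripper_force": force on a finger pad.
Only numpy, scipy, OpenCV 4.12 (cv2) and the standard library are available. Lean on these libraries where they do the work, as an engineer would, in place of code of your own. Each camera call takes 0.05 s, during which the arm holds its last target. There are 200 camera calls.

## Working session

There is one attempt and no reset: what is moved stays moved. The work goes in short steps, Python scripts to look and compute and a shell command to move; the robot and the scene stay as the last step left them, time stands still between calls to the robot, and variables do not carry over. Pictures are saved under pics/ and viewed, at most 14 in all, crops included, and the job is handed in when it is done.

```bash
mkdir -p pics; cat > h.py <<'E'
import numpy as np,cv2
from rig import telemetry,viewer,job
def ray(c,u,v):
    k=viewer.get_calibration(c); f=192/np.tan(np.radians(k['vertical_fov'])/2)
    K=np.array([[f,0,k['cx']],[0,f,k['cy']],[0,0,1]])
    p=cv2.undistortPoints(np.array([[[u,v]]],float),K,np.array([k['k1'],0,0,0,0.]))[0,0]
    return np.array(k['position']),np.array(k['orientation'])@np.array([p[0],-p[1],-1])
def onz(c,u,v,z):
    o,d=ray(c,u,v); return o+d*(z-o[2])/d[2]
def atd(c,u,v,dep):
    o,d=ray(c,u,v); return o+d*dep
E
python3 - <<'E'
from h import *
np.set_printoptions(precision=4,suppress=True)
for n in('top','side'):
    im,d=viewer.read_camera(n); cv2.imwrite(f'pics/{n}0.png',cv2.resize(im,(800,600)));np.savez(f'{n}0.npz',im=im,d=d)
    k=viewer.get_calibration(n);print(n,k)
print(telemetry.get_state())
E
```

```text
top {'vertical_fov': 51.342426711232235, 'cx': 262.5004377779427, 'cy': 192.0946783215644, 'k1': -0.03826257378292129, 'position': array([ 0.4666, -0.023 ,  0.9619]), 'orientation': array([[ 0.012 ,  0.9993, -0.0348],
       [-0.9999,  0.0118, -0.0072],
       [-0.0068,  0.0349,  0.9994]])}
side {'vertical_fov': 44.757616697883485, 'cx': 254.97274507055167, 'cy': 197.20180555129457, 'k1': -0.07703232720369549, 'position': array([0.0543, 0.448 , 0.8531]), 'orientation': array([[-0.738 ,  0.5235, -0.4257],
       [-0.6748, -0.5766,  0.4606],
       [-0.0043,  0.6272,  0.7788]])}
{'t': 0.1, 'joints': array([-70.8467,  28.3099,  77.123 ,  -0.0009,  74.626 ,  -5.472 ]), 'dq': array([-0.0562, -0.0519, -0.0601, -0.0178, -0.024 ,  0.0383]), 'effort': array([  0.0033, -88.0238, -38.2543,   0.0712,   0.0484,  -0.0001]), 'ee_pos': array([ 0.2604, -0.568 ,  0.4042]), 'orientation': array([[ 0.9091,  0.4167, -0.0004],
       [ 0.4167, -0.9091,  0.001 ],
       [ 0.0001, -0.001 , -1.    ]]), 'ft_force': array([ 0.4349, -0.1784, -0.1034]), 'wrist_torque': array([-0.0103,  0.0332,  0.0499]), 'gripper_force': 0.0, 'width': 0.9972417348585219}
```

View pics/top0.png

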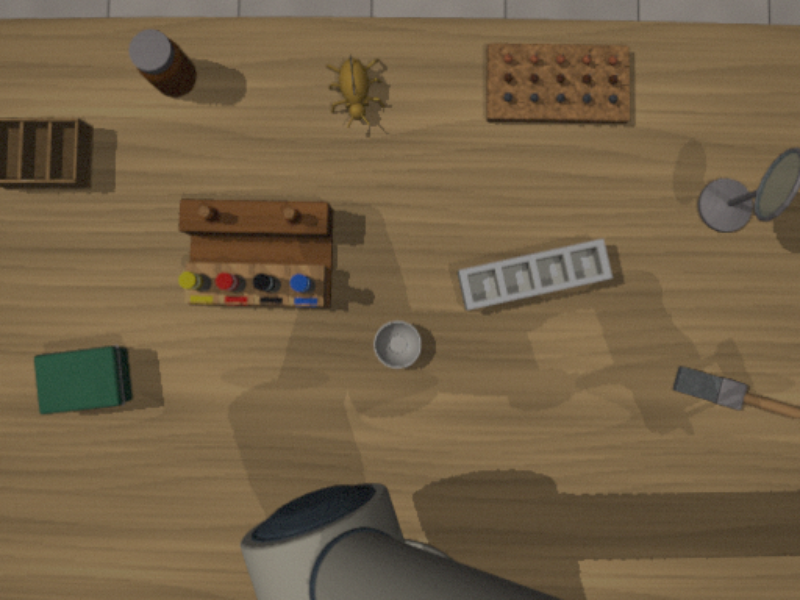

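View pics/side0.png

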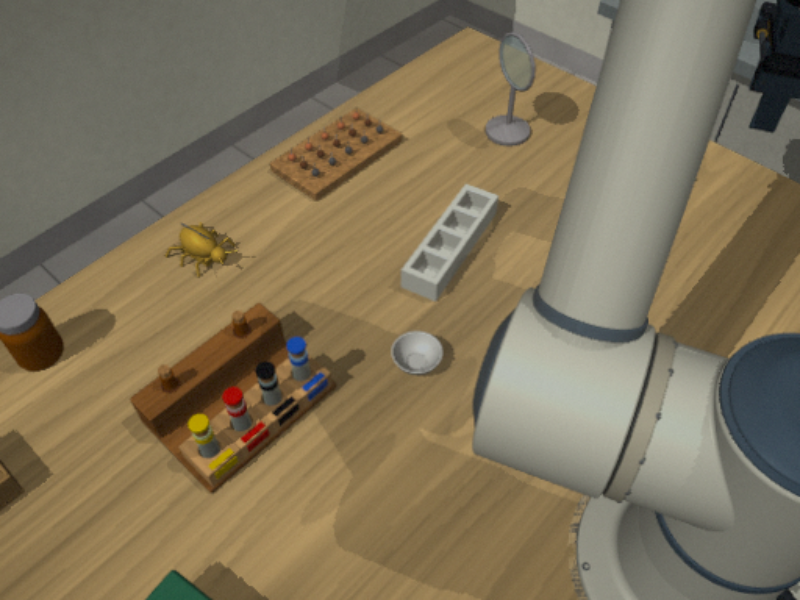

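```bash
python3 - <<'E'
from h import *
im=np.load('top0.npz')['im']
cv2.imwrite('pics/c1.png',cv2.resize(im[120:200,110:220],None,fx=7,fy=7,interpolation=cv2.INTER_CUBIC))
cv2.imwrite('pics/c2.png',cv2.resize(im[145:205,285:398],None,fx=7,fy=7,interpolation=cv2.INTER_CUBIC))
E
```

```text
(no output)
```

View pics/c1.png

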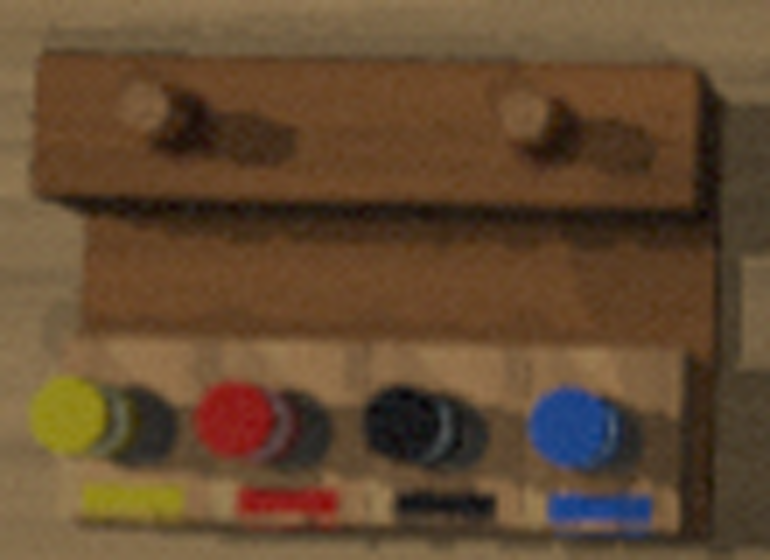

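View pics/c2.png

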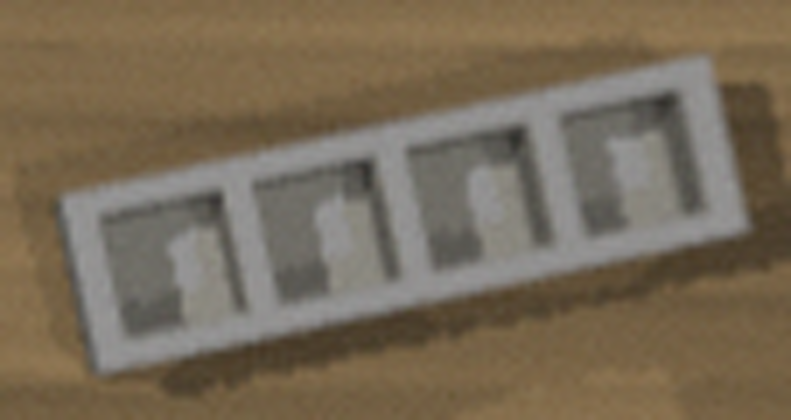

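```bash
python3 - <<'E'
from h import *
np.set_printoptions(precision=4,suppress=True)
g=lambda x,y,ox,oy:((x+.5)/7-.5+ox,(y+.5)/7-.5+oy)
z=np.load('top0.npz');D=z['d']
P=[]
for n,p in dict(yel=(70,416),red=(234,421),blk=(402,424),blu=(570,427)).items():
    u,v=g(*p,110,120);q=onz('top',u,v,.103);P.append(q)
    print(n,q,atd('top',u,v,np.median(D[int(v):int(v)+3,int(u):int(u)+3])))
P=np.array(P);print(np.diff(P,axis=0),np.degrees(np.arctan2(-(P[0]-P[3])[0],(P[0]-P[3])[1])))
c=np.array([onz('top',*g(*p,285,145),.04) for p in[(62,196),(712,58),(750,228),(98,375)]])
print(c);m=c.mean(0);yv=(c[0]-c[1]+c[3]-c[2])/2;print(m,np.linalg.norm(yv),np.linalg.norm(c[0]-c[3]))
yv/=np.linalg.norm(yv);a=np.degrees(np.arctan2(-yv[0],yv[1]));print('yaw',a)
for s in(.078,.026,-.026,-.078):print(m+yv*s)
# side check of caps by colour
s=np.load('side0.npz');S=s['im'];h=cv2.cvtColor(S,cv2.COLOR_BGR2HSV)
print('dish',onz('top',397.5/1.5625-.2,345/1.5625-.2,.028))
for q in (m+yv*.11,m-yv*.11): print('z at rack',q)
for n,p in dict(yel=(201,424),red=(234,397),blk=(266,371),blu=(297,344)).items():
    print(n,onz('side',p[0]/1.5625-.2,p[1]/1.5625-.2,.103))
for n,p in dict(nearL=(403,270),nearR=(438,285),far1=(466,187),far2=(497,195)).items():
    print(n,onz('side',p[0]/1.5625-.2,p[1]/1.5625-.2,.04))
E
```

```text
yel [0.5213 0.2937 0.103 ] [0.5212 0.2932 0.1041]
red [0.5203 0.2423 0.103 ] [0.5203 0.2421 0.1035]
blk [0.5199 0.1899 0.103 ] [0.5199 0.1899 0.103 ]
blu [0.5196 0.1378 0.103 ] [0.5196 0.1379 0.1027]
[[-0.001  -0.0514  0.    ]
 [-0.0004 -0.0523  0.    ]
 [-0.0003 -0.0521  0.    ]] -0.6271715059061728
[[ 0.5447 -0.0874  0.04  ]
 [ 0.5932 -0.3027  0.04  ]
 [ 0.5369 -0.3153  0.04  ]
 [ 0.4857 -0.0998  0.04  ]]
[ 0.5401 -0.2013  0.04  ] 0.22111883481678088 0.060294983771427356
yaw 13.026759869532437
[ 0.5226 -0.1253  0.04  ]
[ 0.5343 -0.176   0.04  ]
[ 0.546  -0.2266  0.04  ]
[ 0.5577 -0.2773  0.04  ]
dish [0.4323 0.0023 0.028 ]
z at rack [ 0.5153 -0.0941  0.04  ]
z at rack [ 0.5649 -0.3085  0.04  ]
yel [0.519  0.2908 0.103 ]
red [0.5191 0.2401 0.103 ]
blk [0.519  0.1887 0.103 ]
blu [0.521  0.1345 0.103 ]
nearL [ 0.5438 -0.0917  0.04  ]
nearR [ 0.4858 -0.1044  0.04  ]
far1 [ 0.5907 -0.2989  0.04  ]
far2 [ 0.5407 -0.3181  0.04  ]
```

```bash
python3 -m pendant '{"travel":[[1,3.4,0],[1,3.4,0],[1,3.4,0],[1,3.4,0],[1,3.4,0],[1,3.4,0],[1,3.4,0],[1,3.4,0]],"angular":[[0,0,3],[0,0,3],[0,0,3],[0,0,3],[0,0,3],[0,0,3],[0,0,3],[0,0,3]]}' 1 15
python3 -m pendant '{"travel":[[1,3.6,0],[1,3.6,0],[1,3.6,0],[1,3.6,0],[1,3.6,0],[1,3.6,0],[1,3.6,0],[1,3.6,0]],"angular":[[0,0,3],[0,0,3],[0,0,3],[0,0,3],[0,0,3],[0,0,3],[0,0,3],[0,0,3]]}'
```

```text
t: 0.9
ee_pos: [0.3405, -0.2947, 0.4046]
orientation: [[0.66, 0.752, -0.0], [0.752, -0.66, 0.0], [0.0, -0.0, -1.0]]
ft_force: [0.5, 0.0, 0.3]
width: 1.003
gripper_force: 0.0
t: 1.7
ee_pos: [0.4205, -0.0066, 0.4047]
orientation: [[0.297, 0.955, -0.0], [0.955, -0.297, 0.0], [-0.0, -0.0, -1.0]]
ft_force: [0.1, -0.8, 0.4]
width: 0.996
gripper_force: 0.0
```

```bash
python3 -m pendant '{"travel":[[1.25,3.75,0],[1.25,3.75,0],[1.25,3.75,0],[1.25,3.75,0],[1.25,3.75,0],[1.25,3.75,0],[1.25,3.75,0],[1.2,3.7,0]],"angular":[[0,0,2.16],[0,0,2.16],[0,0,2.16],[0,0,2.16],[0,0,2.16],[0,0,2.16],[0,0,2.16],[0,0,2.16]]}'
python3 -m pendant '{"travel":[[0,0,-1.5],[0,0,-1.5],[0,0,-1.5],[0,0,-1.5],[0,0,-1.2],[0,0,-0.8],[0,0,0],[0,0,0]],"angular":[[0,0,0],[0,0,0],[0,0,0],[0,0,0],[0,0,0],[0,0,0],[0,0,0],[0,0,0]]}'
python3 - <<'E'
from h import *
im,_=viewer.read_camera('side');cv2.imwrite('pics/s1.png',cv2.resize(im[150:350,40:300],None,fx=3,fy=3,interpolation=cv2.INTER_CUBIC))
E
```

```text
t: 2.5
ee_pos: [0.5201, 0.2931, 0.4044]
orientation: [[-0.0, 1.0, -0.0], [1.0, 0.0, -0.0], [-0.0, -0.0, -1.0]]
ft_force: [0.2, 0.0, 0.6]
width: 1.0
gripper_force: 0.0
t: 3.3
ee_pos: [0.5201, 0.2914, 0.325]
orientation: [[0.002, 1.0, 0.0], [1.0, -0.002, 0.0], [0.0, 0.0, -1.0]]
ft_force: [0.5, -0.8, 0.5]
width: 0.997
gripper_force: 0.0
```

View pics/s1.png

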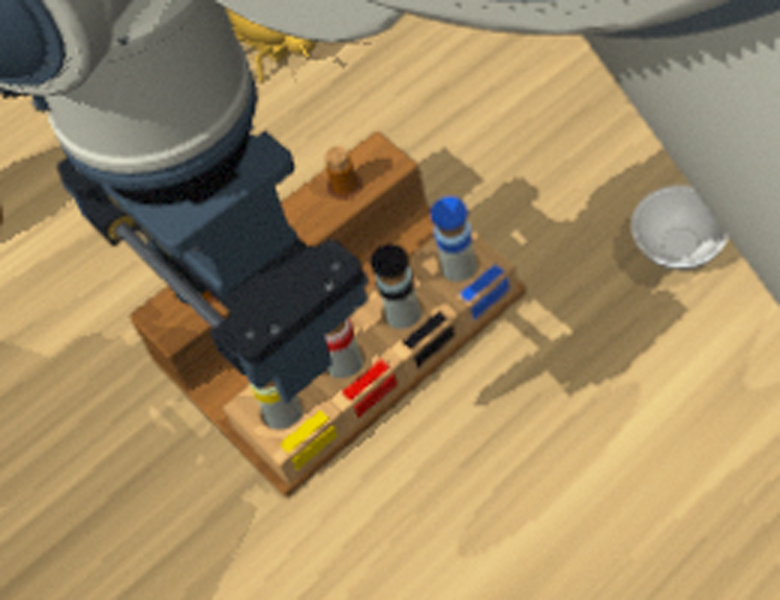

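The gripper sits over the yellow vial (yellow band visible at 265,392), the near finger clear in front of it, and the other vials are untouched. Descend and grip.

```bash
python3 -m pendant '{"travel":[[0,0.1,-1.2],[0,0,-1.2],[0,0,-1.2],[0,0,-1.2],[0,0,-1.2],[0,0,-1.0],[0,0,-0.8],[0,0,0]],"angular":[[0,0,0],[0,0,0],[0,0,0],[0,0,0],[0,0,0],[0,0,0],[0,0,0],[0,0,0]]}'
python3 -m pendant '{"travel":[[0,0,0],[0,0,0],[0,0,0],[0,0,0],[0,0,0],[0,0,0],[0,0,0],[0,0,0]],"angular":[[0,0,0],[0,0,0],[0,0,0],[0,0,0],[0,0,0],[0,0,0],[0,0,0],[0,0,0]]}' 0 15
```

```text
t: 4.15
ee_pos: [0.5197, 0.2922, 0.2455]
orientation: [[0.002, 1.0, -0.002], [1.0, -0.002, -0.001], [-0.001, -0.002, -1.0]]
ft_force: [-1.1, 0.2, 0.2]
width: 1.003
gripper_force: 0.0
t: 4.95
ee_pos: [0.5199, 0.2924, 0.2467]
orientation: [[0.002, 1.0, -0.0], [1.0, -0.002, -0.0], [-0.0, -0.0, -1.0]]
ft_force: [-0.6, -0.4, -0.3]
width: 0.327
gripper_force: 0.0
```

```bash
python3 -m pendant '{"travel":[[0,0,0],[0,0,0],[0,0,0],[0,0,0],[0,0,0],[0,0,0],[0,0,0],[0,0,0]],"angular":[[0,0,0],[0,0,0],[0,0,0],[0,0,0],[0,0,0],[0,0,0],[0,0,0],[0,0,0]]}'
python3 -m pendant '{"travel":[[0,0,1],[0,0,1.5],[0,0,2],[0,0,2],[0,0,2],[0,0,2],[0,0,1],[0,0,0.5]],"angular":[[0,0,0],[0,0,0],[0,0,0],[0,0,0],[0,0,0],[0,0,0],[0,0,0],[0,0,0]]}'
python3 - <<'E'
from h import *
im,_=viewer.read_camera('side');cv2.imwrite('pics/s2.png',cv2.resize(im[100:320,40:300],None,fx=3,fy=3/1.1,interpolation=cv2.INTER_CUBIC))
E
```

```text
t: 5.75
ee_pos: [0.5199, 0.2923, 0.2467]
orientation: [[0.002, 1.0, -0.0], [1.0, -0.002, -0.0], [-0.0, -0.0, -1.0]]
ft_force: [0.2, -0.4, -0.2]
width: 0.262
gripper_force: 15.0
t: 6.55
ee_pos: [0.52, 0.2924, 0.368]
orientation: [[0.002, 1.0, 0.001], [1.0, -0.002, 0.001], [0.001, 0.001, -1.0]]
ft_force: [-0.3, -0.3, -0.7]
width: 0.262
gripper_force: 15.0
```

View pics/s2.png

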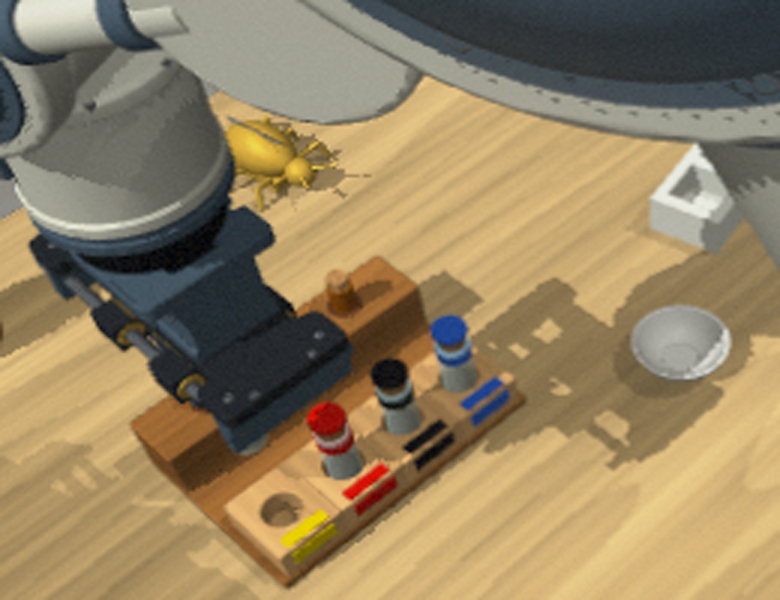

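Yellow is held upright; its hole at (282,508) is empty, and the others are undisturbed. Carry it to the rightmost well.

```bash
python3 -m pendant '{"travel":[[0.2,-1.5,0],[0.2,-3,0],[0.25,-4,0],[0.25,-4,0],[0.25,-4.5,0],[0.25,-4.5,0],[0.25,-4.5,0],[0.25,-4.5,0]],"angular":[[0,0,0],[0,0,0],[0,0,0],[0,0,0],[0,0,0],[0,0,0],[0,0,0],[0,0,0]]}'
python3 -m pendant '{"travel":[[0.25,-4.5,0],[0.25,-4.5,0],[0.25,-4.5,0],[0.25,-4,0],[0.25,-4,0],[0.25,-3,0],[0.2,-1.5,0],[0.15,-0.5,0]],"angular":[[0,0,0],[0,0,0],[0,0,0],[0,0,0],[0,0,0],[0,0,0],[0,0,0],[0,0,0]]}'
python3 -m pendant '{"travel":[[0,0,-0.5],[0,0,-1],[0,0,-1],[0,0,-1],[0,0,-1],[0,0,-1],[0,0,-0.5],[0,0,0]],"angular":[[0,0,0],[0,0,0],[0,0,0],[0,0,0],[0,0,0],[0,0,0],[0,0,0],[0,0,0]]}'
python3 - <<'E'
from h import *
for n in('top','side'):
    im,_=viewer.read_camera(n);cv2.imwrite(f'pics/{n}3.png',im)
E
```

```text
t: 7.4
ee_pos: [0.5382, -0.0151, 0.3658]
orientation: [[0.002, 1.0, -0.002], [1.0, -0.002, 0.0], [0.0, -0.002, -1.0]]
ft_force: [0.3, -0.1, -0.5]
width: 0.263
gripper_force: 15.0
t: 8.2
ee_pos: [0.5569, -0.2792, 0.3658]
orientation: [[0.003, 1.0, -0.001], [1.0, -0.003, 0.001], [0.001, -0.001, -1.0]]
ft_force: [0.3, 0.4, -0.7]
width: 0.263
gripper_force: 15.0
t: 9.0
ee_pos: [0.5573, -0.2775, 0.3058]
orientation: [[0.002, 1.0, -0.001], [1.0, -0.002, 0.001], [0.001, -0.001, -1.0]]
ft_force: [-0.2, -0.2, -1.0]
width: 0.264
gripper_force: 15.0
```

View pics/side3.png

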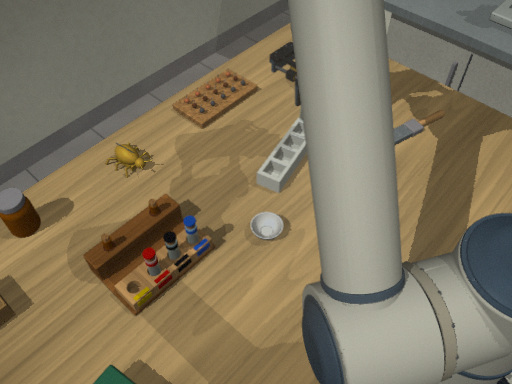

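The arm hides the gripper from this view; the rack (288,157) and dish (267,226) are clear and unmoved. Lower on force.

```bash
python3 -m pendant '{"travel":[[0,0,-1],[0,0,-1],[0,0,-1],[0,0,-1],[0,0,-1],[0,0,-0.7],[0,0,-0.4],[0,0,0]],"angular":[[0,0,0],[0,0,0],[0,0,0],[0,0,0],[0,0,0],[0,0,0],[0,0,0],[0,0,0]]}'
python3 -m pendant '{"travel":[[0,0,-0.1],[0,0,-0.1],[0,0,-0.1],[0,0,0],[0,0,0],[0,0,0],[0,0,0],[0,0,0]],"angular":[[0,0,0],[0,0,0],[0,0,0],[0,0,0],[0,0,0],[0,0,0],[0,0,0],[0,0,0]]}'
```

```text
t: 9.9
ee_pos: [0.5574, -0.2776, 0.2451]
orientation: [[0.002, 1.0, -0.001], [1.0, -0.002, 0.0], [0.0, -0.001, -1.0]]
ft_force: [0.2, 0.4, -0.4]
width: 0.267
gripper_force: 15.0
t: 10.7
ee_pos: [0.5574, -0.2777, 0.2428]
orientation: [[0.002, 1.0, 0.0], [1.0, -0.002, -0.0], [-0.0, 0.0, -1.0]]
ft_force: [-0.0, 0.8, -0.2]
width: 0.262
gripper_force: 15.0
```

```bash
python3 -m pendant '{"travel":[[0,0,-0.05],[0,0,-0.05],[0,0,0],[0,0,0],[0,0,0],[0,0,0],[0,0,0],[0,0,0]],"angular":[[0,0,0],[0,0,0],[0,0,0],[0,0,0],[0,0,0],[0,0,0],[0,0,0],[0,0,0]]}'
```

```text
t: 11.5
ee_pos: [0.5574, -0.2776, 0.2417]
orientation: [[0.002, 1.0, 0.0], [1.0, -0.002, -0.0], [-0.0, 0.0, -1.0]]
ft_force: [-1.0, 0.0, -1.1]
width: 0.263
gripper_force: 15.0
```

```bash
python3 -m pendant '{"travel":[[0,0,0],[0,0,0],[0,0,0],[0,0,0],[0,0,0],[0,0,0],[0,0,0],[0,0,0]],"angular":[[0,0,0],[0,0,0],[0,0,0],[0,0,0],[0,0,0],[0,0,0],[0,0,0],[0,0,0]]}' 0.8
python3 -m pendant '{"travel":[[0,0,0.5],[0,0,1],[0,0,1.5],[0,0,2],[0,0,2],[0,0,2],[0,0,2],[0,0,1.5]],"angular":[[0,0,0],[0,0,0],[0,0,0],[0,0,0],[0,0,0],[0,0,0],[0,0,0],[0,0,0]]}'
python3 - <<'E'
from h import *
im,_=viewer.read_camera('top');cv2.imwrite('pics/top4.png',im)
E
```

```text
t: 12.3
ee_pos: [0.5574, -0.2777, 0.2417]
orientation: [[0.002, 1.0, -0.0], [1.0, -0.002, -0.0], [-0.0, -0.0, -1.0]]
ft_force: [0.2, -0.6, -0.2]
width: 0.799
gripper_force: 0.0
t: 13.1
ee_pos: [0.5575, -0.2776, 0.369]
orientation: [[0.002, 1.0, 0.002], [1.0, -0.002, -0.001], [-0.001, 0.002, -1.0]]
ft_force: [-0.7, -0.3, 0.2]
width: 0.798
gripper_force: 0.0
```

View pics/top4.png

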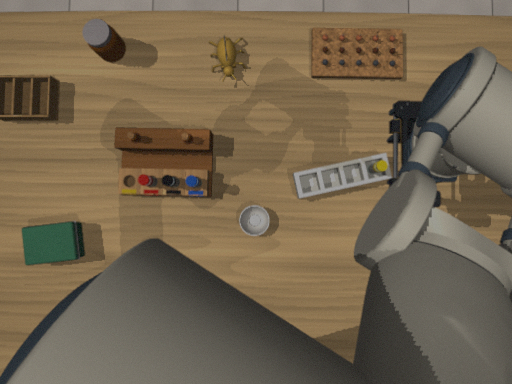

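Yellow stands in the rightmost well at (381,166); dish unmoved at (254,221). Next, red.

```bash
python3 -m pendant '{"travel":[[-0.25,1.5,0],[-0.25,3,0],[-0.25,4,0],[-0.25,4,0],[-0.25,4,0],[-0.25,4,0],[-0.25,4,0],[-0.25,4,0]],"angular":[[0,0,0],[0,0,0],[0,0,0],[0,0,0],[0,0,0],[0,0,0],[0,0,0],[0,0,0]]}'
python3 -m pendant '{"travel":[[-0.25,4,0],[-0.25,4,0],[-0.25,4,0],[-0.25,4,0],[-0.25,3.5,0],[-0.25,2.5,0],[-0.25,1.2,0],[0,0.2,0]],"angular":[[0,0,0],[0,0,0],[0,0,0],[0,0,0],[0,0,0],[0,0,0],[0,0,0],[0,0,0]]}'
python3 -m pendant '{"travel":[[0,0,-0.5],[0,0,-1],[0,0,-1],[0,0,-1],[0,0,-0.7],[0,0,0],[0,0,0],[0,0,0]],"angular":[[0,0,0],[0,0,0],[0,0,0],[0,0,0],[0,0,0],[0,0,0],[0,0,0],[0,0,0]]}'
```

```text
t: 13.95
ee_pos: [0.5363, 0.0096, 0.3663]
orientation: [[0.002, 1.0, -0.001], [1.0, -0.002, 0.0], [0.0, -0.001, -1.0]]
ft_force: [1.1, 0.7, -0.4]
width: 0.798
gripper_force: 0.0
t: 14.75
ee_pos: [0.5189, 0.2424, 0.3663]
orientation: [[-0.0, 1.0, -0.001], [1.0, 0.0, -0.0], [-0.0, -0.001, -1.0]]
ft_force: [-0.8, -0.8, 0.5]
width: 0.803
gripper_force: 0.0
t: 15.55
ee_pos: [0.5201, 0.2414, 0.3251]
orientation: [[0.002, 1.0, 0.001], [1.0, -0.002, 0.0], [0.0, 0.001, -1.0]]
ft_force: [0.1, -0.5, 0.2]
width: 0.8
gripper_force: 0.0
```

```bash
python3 -m pendant '{"travel":[[0,0,-1.2],[0,0,-1.2],[0,0,-1.2],[0,0,-1.2],[0,0,-1.2],[0,0,-1.0],[0,0,-0.8],[0,0,0]],"angular":[[0,0,0],[0,0,0],[0,0,0],[0,0,0],[0,0,0],[0,0,0],[0,0,0],[0,0,0]]}'
python3 -m pendant '{"travel":[[0,0,0],[0,0,0],[0,0,0],[0,0,0],[0,0,0],[0,0,0],[0,0,0],[0,0,0]],"angular":[[0,0,0],[0,0,0],[0,0,0],[0,0,0],[0,0,0],[0,0,0],[0,0,0],[0,0,0]]}' 0 15
python3 -m pendant '{"travel":[[0,0,0],[0,0,0],[0,0,0],[0,0,0],[0,0,0],[0,0,0],[0,0,0],[0,0,0]],"angular":[[0,0,0],[0,0,0],[0,0,0],[0,0,0],[0,0,0],[0,0,0],[0,0,0],[0,0,0]]}'
```

```text
t: 16.35
ee_pos: [0.5197, 0.2413, 0.2456]
orientation: [[0.002, 1.0, -0.002], [1.0, -0.002, -0.001], [-0.001, -0.002, -1.0]]
ft_force: [-0.1, 0.7, -0.3]
width: 0.802
gripper_force: 0.0
t: 17.15
ee_pos: [0.5199, 0.2413, 0.2467]
orientation: [[0.002, 1.0, -0.0], [1.0, -0.002, -0.0], [-0.0, -0.0, -1.0]]
ft_force: [-0.6, -0.4, 1.1]
width: 0.261
gripper_force: 15.0
t: 17.95
ee_pos: [0.5199, 0.2413, 0.2467]
orientation: [[0.002, 1.0, -0.0], [1.0, -0.002, -0.0], [-0.0, -0.0, -1.0]]
ft_force: [-0.6, -0.0, -0.4]
width: 0.264
gripper_force: 15.0
```

```bash
python3 -m pendant '{"travel":[[0,0,1],[0,0,1.5],[0,0,2],[0,0,2],[0,0,2],[0,0,2],[0,0,1],[0,0,0.5]],"angular":[[0,0,0],[0,0,0],[0,0,0],[0,0,0],[0,0,0],[0,0,0],[0,0,0],[0,0,0]]}'
python3 -m pendant '{"travel":[[0.2,-1.5,0],[0.2,-3,0],[0.2,-3.5,0],[0.2,-3.5,0],[0.2,-3.5,0],[0.2,-3.5,0],[0.2,-3.5,0],[0.2,-3.5,0]],"angular":[[0,0,0],[0,0,0],[0,0,0],[0,0,0],[0,0,0],[0,0,0],[0,0,0],[0,0,0]]}'
python3 -m pendant '{"travel":[[0.2,-3.5,0],[0.2,-3.5,0],[0.2,-3.5,0],[0.2,-3.5,0],[0.2,-3.3,0],[0,-2.5,0],[0,-1.2,0],[0,-0.3,0]],"angular":[[0,0,0],[0,0,0],[0,0,0],[0,0,0],[0,0,0],[0,0,0],[0,0,0],[0,0,0]]}'
python3 -m pendant '{"travel":[[0,0,-0.5],[0,0,-1],[0,0,-1],[0,0,-1],[0,0,-1],[0,0,-1],[0,0,-0.5],[0,0,0]],"angular":[[0,0,0],[0,0,0],[0,0,0],[0,0,0],[0,0,0],[0,0,0],[0,0,0],[0,0,0]]}'
```

```text
t: 18.75
ee_pos: [0.5199, 0.2414, 0.3679]
orientation: [[0.002, 1.0, 0.001], [1.0, -0.002, 0.0], [0.0, 0.001, -1.0]]
ft_force: [-0.3, 1.3, -0.9]
width: 0.264
gripper_force: 15.0
t: 19.55
ee_pos: [0.5354, -0.0158, 0.3658]
orientation: [[0.002, 1.0, -0.002], [1.0, -0.002, 0.0], [0.0, -0.002, -1.0]]
ft_force: [0.1, 0.5, -0.8]
width: 0.262
gripper_force: 15.0
t: 20.35
ee_pos: [0.5454, -0.228, 0.3659]
orientation: [[0.003, 1.0, -0.001], [1.0, -0.003, 0.001], [0.001, -0.001, -1.0]]
ft_force: [-0.4, -0.3, -0.6]
width: 0.262
gripper_force: 15.0
t: 21.15
ee_pos: [0.5458, -0.2266, 0.3059]
orientation: [[0.002, 1.0, -0.001], [1.0, -0.002, 0.001], [0.001, -0.001, -1.0]]
ft_force: [0.5, 0.2, -0.7]
width: 0.263
gripper_force: 15.0
```

```bash
python3 -m pendant '{"travel":[[0,0,-1],[0,0,-1],[0,0,-1],[0,0,-1],[0,0,-1],[0,0,-0.7],[0,0,-0.4],[0,0,0]],"angular":[[0,0,0],[0,0,0],[0,0,0],[0,0,0],[0,0,0],[0,0,0],[0,0,0],[0,0,0]]}'
python3 -m pendant '{"travel":[[0,0,-0.1],[0,0,-0.1],[0,0,-0.1],[0,0,-0.05],[0,0,-0.05],[0,0,0],[0,0,0],[0,0,0]],"angular":[[0,0,0],[0,0,0],[0,0,0],[0,0,0],[0,0,0],[0,0,0],[0,0,0],[0,0,0]]}'
```

```text
t: 21.95
ee_pos: [0.5459, -0.2266, 0.2452]
orientation: [[0.002, 1.0, -0.001], [1.0, -0.002, 0.0], [0.0, -0.001, -1.0]]
ft_force: [-0.5, -0.9, -0.9]
width: 0.266
gripper_force: 15.0
t: 22.75
ee_pos: [0.5459, -0.2267, 0.2417]
orientation: [[0.002, 1.0, -0.0], [1.0, -0.002, -0.0], [-0.0, -0.0, -1.0]]
ft_force: [-0.6, 1.0, -0.4]
width: 0.26
gripper_force: 15.0
```

```bash
python3 -m pendant '{"travel":[[0,0,0],[0,0,0],[0,0,0],[0,0,0],[0,0,0],[0,0,0],[0,0,0],[0,0,0]],"angular":[[0,0,0],[0,0,0],[0,0,0],[0,0,0],[0,0,0],[0,0,0],[0,0,0],[0,0,0]]}' 0.8
python3 -m pendant '{"travel":[[0,0,0.5],[0,0,1],[0,0,1.5],[0,0,2],[0,0,2],[0,0,2],[0,0,2],[0,0,1.5]],"angular":[[0,0,0],[0,0,0],[0,0,0],[0,0,0],[0,0,0],[0,0,0],[0,0,0],[0,0,0]]}'
python3 -m pendant '{"travel":[[-0.2,1.5,0],[-0.2,3,0],[-0.2,3.5,0],[-0.2,3.5,0],[-0.2,3.5,0],[-0.2,3.5,0],[-0.2,3.5,0],[-0.2,3.5,0]],"angular":[[0,0,0],[0,0,0],[0,0,0],[0,0,0],[0,0,0],[0,0,0],[0,0,0],[0,0,0]]}'
python3 -m pendant '{"travel":[[-0.2,3.5,0],[-0.2,3.5,0],[-0.2,3.2,0],[-0.2,2.5,0],[-0.2,1.8,0],[0,1,0],[0,0.5,0],[0,0.1,0]],"angular":[[0,0,0],[0,0,0],[0,0,0],[0,0,0],[0,0,0],[0,0,0],[0,0,0],[0,0,0]]}'
python3 -m pendant '{"travel":[[0,0,-0.5],[0,0,-1],[0,0,-1],[0,0,-1],[0,0,-0.7],[0,0,0],[0,0,0],[0,0,0]],"angular":[[0,0,0],[0,0,0],[0,0,0],[0,0,0],[0,0,0],[0,0,0],[0,0,0],[0,0,0]]}'
python3 - <<'E'
from h import *
im,_=viewer.read_camera('side');cv2.imwrite('pics/s5.png',im)
E
```

```text
t: 23.55
ee_pos: [0.5459, -0.2266, 0.2417]
orientation: [[0.002, 1.0, 0.0], [1.0, -0.002, -0.0], [-0.0, 0.0, -1.0]]
ft_force: [1.0, 0.1, -0.1]
width: 0.801
gripper_force: 0.0
t: 24.35
ee_pos: [0.5459, -0.2266, 0.369]
orientation: [[0.002, 1.0, 0.002], [1.0, -0.002, -0.001], [-0.001, 0.002, -1.0]]
ft_force: [0.6, -0.6, -1.2]
width: 0.8
gripper_force: 0.0
t: 25.15
ee_pos: [0.5289, 0.0304, 0.3666]
orientation: [[0.002, 1.0, -0.001], [1.0, -0.002, 0.0], [0.0, -0.001, -1.0]]
ft_force: [-0.1, 0.7, 0.8]
width: 0.798
gripper_force: 0.0
t: 25.95
ee_pos: [0.5198, 0.1895, 0.3666]
orientation: [[0.001, 1.0, -0.0], [1.0, -0.001, -0.0], [-0.0, -0.0, -1.0]]
ft_force: [0.5, -0.6, -0.2]
width: 0.8
gripper_force: 0.0
t: 26.75
ee_pos: [0.5201, 0.1894, 0.325]
orientation: [[0.002, 1.0, 0.001], [1.0, -0.002, 0.0], [0.0, 0.001, -1.0]]
ft_force: [0.4, 0.2, 0.6]
width: 0.803
gripper_force: 0.0
```

View pics/s5.png

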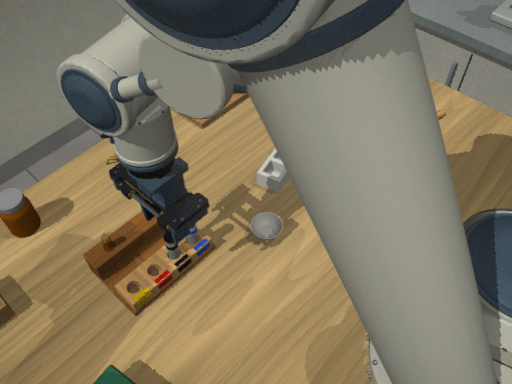

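Yellow and red holes are empty (134,287; 154,270), and the gripper is over black (172,250). Continue.

```bash
python3 -m pendant '{"travel":[[0,0,-1.2],[0,0,-1.2],[0,0,-1.2],[0,0,-1.2],[0,0,-1.2],[0,0,-1.0],[0,0,-0.8],[0,0,0]],"angular":[[0,0,0],[0,0,0],[0,0,0],[0,0,0],[0,0,0],[0,0,0],[0,0,0],[0,0,0]]}'
python3 -m pendant '{"travel":[[0,0,0],[0,0,0],[0,0,0],[0,0,0],[0,0,0],[0,0,0],[0,0,0],[0,0,0]],"angular":[[0,0,0],[0,0,0],[0,0,0],[0,0,0],[0,0,0],[0,0,0],[0,0,0],[0,0,0]]}' 0 15
python3 -m pendant '{"travel":[[0,0,0],[0,0,0],[0,0,1],[0,0,2],[0,0,2],[0,0,2],[0,0,2],[0,0,1.5]],"angular":[[0,0,0],[0,0,0],[0,0,0],[0,0,0],[0,0,0],[0,0,0],[0,0,0],[0,0,0]]}'
```

```text
t: 27.6
ee_pos: [0.5197, 0.1893, 0.2456]
orientation: [[0.002, 1.0, -0.002], [1.0, -0.002, -0.0], [-0.0, -0.002, -1.0]]
ft_force: [0.7, -0.3, -0.5]
width: 0.798
gripper_force: 0.0
t: 28.4
ee_pos: [0.52, 0.1894, 0.2468]
orientation: [[0.002, 1.0, 0.0], [1.0, -0.002, 0.0], [0.0, 0.0, -1.0]]
ft_force: [-0.2, 0.2, 0.6]
width: 0.265
gripper_force: 15.0
t: 29.2
ee_pos: [0.5199, 0.1893, 0.3537]
orientation: [[0.002, 1.0, 0.001], [1.0, -0.002, 0.0], [0.0, 0.001, -1.0]]
ft_force: [0.4, 0.2, -0.9]
width: 0.268
gripper_force: 15.0
```

```bash
python3 -m pendant '{"travel":[[0.2,-1.5,1.5],[0.2,-3,0],[0.2,-3.5,0],[0.2,-3.5,0],[0.2,-3.5,0],[0.2,-3.5,0],[0.2,-3.5,0],[0,-3.5,0]],"angular":[[0,0,0],[0,0,0],[0,0,0],[0,0,0],[0,0,0],[0,0,0],[0,0,0],[0,0,0]]}'
python3 -m pendant '{"travel":[[0,-3.5,0],[0,-3,0],[0,-2,0],[0,-1.3,0],[0,-0.7,0],[0,-0.4,0],[0,-0.1,0],[0,0,0]],"angular":[[0,0,0],[0,0,0],[0,0,0],[0,0,0],[0,0,0],[0,0,0],[0,0,0],[0,0,0]]}'
python3 -m pendant '{"travel":[[0,0,-0.5],[0,0,-1],[0,0,-1],[0,0,-1],[0,0,-1],[0,0,-1],[0,0,-0.5],[0,0,0]],"angular":[[0,0,0],[0,0,0],[0,0,0],[0,0,0],[0,0,0],[0,0,0],[0,0,0],[0,0,0]]}'
```

```text
t: 30.0
ee_pos: [0.5338, -0.0671, 0.3675]
orientation: [[0.002, 1.0, 0.001], [1.0, -0.002, -0.0], [-0.0, 0.001, -1.0]]
ft_force: [0.5, 1.3, -0.0]
width: 0.264
gripper_force: 15.0
t: 30.8
ee_pos: [0.534, -0.1751, 0.3668]
orientation: [[0.001, 1.0, -0.0], [1.0, -0.001, 0.0], [0.0, -0.0, -1.0]]
ft_force: [0.3, 0.8, -0.2]
width: 0.263
gripper_force: 15.0
t: 31.6
ee_pos: [0.5338, -0.1756, 0.3059]
orientation: [[0.002, 1.0, -0.001], [1.0, -0.002, 0.001], [0.001, -0.001, -1.0]]
ft_force: [0.6, 0.6, -0.3]
width: 0.264
gripper_force: 15.0
```

```bash
python3 -m pendant '{"travel":[[0,0,-1],[0,0,-1],[0,0,-1],[0,0,-1],[0,0,-1],[0,0,-0.7],[0,0,-0.4],[0,0,0]],"angular":[[0,0,0],[0,0,0],[0,0,0],[0,0,0],[0,0,0],[0,0,0],[0,0,0],[0,0,0]]}'
python3 -m pendant '{"travel":[[0,0,-0.1],[0,0,-0.1],[0,0,-0.1],[0,0,-0.05],[0,0,-0.05],[0,0,0],[0,0,0],[0,0,0]],"angular":[[0,0,0],[0,0,0],[0,0,0],[0,0,0],[0,0,0],[0,0,0],[0,0,0],[0,0,0]]}'
```

```text
t: 32.4
ee_pos: [0.5338, -0.1756, 0.2452]
orientation: [[0.002, 1.0, -0.001], [1.0, -0.002, 0.0], [0.0, -0.001, -1.0]]
ft_force: [-0.8, -0.0, 0.5]
width: 0.26
gripper_force: 15.0
t: 33.2
ee_pos: [0.534, -0.1757, 0.2418]
orientation: [[0.002, 1.0, 0.0], [1.0, -0.002, -0.0], [-0.0, 0.0, -1.0]]
ft_force: [-0.1, -0.5, -0.2]
width: 0.264
gripper_force: 15.0
```

```bash
python3 -m pendant '{"travel":[[0,0,0],[0,0,0],[0,0,0],[0,0,0],[0,0,0],[0,0,0],[0,0,0],[0,0,0]],"angular":[[0,0,0],[0,0,0],[0,0,0],[0,0,0],[0,0,0],[0,0,0],[0,0,0],[0,0,0]]}' 0.8
python3 -m pendant '{"travel":[[0,0,0.5],[0,0,1],[0,0,1.5],[0,0,2],[0,0,2],[0,0,2],[0,0,2],[0,0,1.5]],"angular":[[0,0,0],[0,0,0],[0,0,0],[0,0,0],[0,0,0],[0,0,0],[0,0,0],[0,0,0]]}'
python3 -m pendant '{"travel":[[-0.2,1.5,0],[-0.2,3,0],[-0.2,3.5,0],[-0.2,3.5,0],[-0.2,3.5,0],[-0.2,3.5,0],[-0.2,3.5,0],[0,3.5,0]],"angular":[[0,0,0],[0,0,0],[0,0,0],[0,0,0],[0,0,0],[0,0,0],[0,0,0],[0,0,0]]}'
python3 -m pendant '{"travel":[[0,2.5,0],[0,1.5,0],[0,0.9,0],[0,0.5,0],[0,0.3,0],[0,0,0],[0,0,0],[0,0,0]],"angular":[[0,0,0],[0,0,0],[0,0,0],[0,0,0],[0,0,0],[0,0,0],[0,0,0],[0,0,0]]}'
python3 -m pendant '{"travel":[[0,0,-0.5],[0,0,-1],[0,0,-1],[0,0,-1],[0,0,-0.7],[0,0,0],[0,0,0],[0,0,0]],"angular":[[0,0,0],[0,0,0],[0,0,0],[0,0,0],[0,0,0],[0,0,0],[0,0,0],[0,0,0]]}'
```

```text
t: 34.0
ee_pos: [0.5339, -0.1756, 0.2417]
orientation: [[0.002, 1.0, -0.0], [1.0, -0.002, 0.0], [0.0, -0.0, -1.0]]
ft_force: [-0.4, 0.3, -0.2]
width: 0.797
gripper_force: 0.0
t: 34.8
ee_pos: [0.5339, -0.1756, 0.3689]
orientation: [[0.002, 1.0, 0.002], [1.0, -0.002, -0.001], [-0.001, 0.002, -1.0]]
ft_force: [-0.0, 1.2, 0.2]
width: 0.8
gripper_force: 0.0
t: 35.6
ee_pos: [0.5188, 0.0814, 0.3665]
orientation: [[0.001, 1.0, -0.001], [1.0, -0.001, 0.0], [0.0, -0.001, -1.0]]
ft_force: [0.8, -1.1, -0.3]
width: 0.801
gripper_force: 0.0
t: 36.4
ee_pos: [0.52, 0.1358, 0.3667]
orientation: [[0.002, 1.0, -0.0], [1.0, -0.002, -0.0], [-0.0, -0.0, -1.0]]
ft_force: [0.6, 1.2, 0.1]
width: 0.799
gripper_force: 0.0
t: 37.2
ee_pos: [0.5201, 0.1364, 0.325]
orientation: [[0.002, 1.0, 0.001], [1.0, -0.002, 0.0], [0.0, 0.001, -1.0]]
ft_force: [-0.7, -0.3, 0.0]
width: 0.8
gripper_force: 0.0
```

```bash
python3 -m pendant '{"travel":[[0,0.05,-1.2],[0,0,-1.2],[0,0,-1.2],[0,0,-1.2],[0,0,-1.2],[0,0,-1.0],[0,0,-0.8],[0,0,0]],"angular":[[0,0,0],[0,0,0],[0,0,0],[0,0,0],[0,0,0],[0,0,0],[0,0,0],[0,0,0]]}'
python3 -m pendant '{"travel":[[0,0,0],[0,0,0],[0,0,0],[0,0,0],[0,0,0],[0,0,0],[0,0,0],[0,0,0]],"angular":[[0,0,0],[0,0,0],[0,0,0],[0,0,0],[0,0,0],[0,0,0],[0,0,0],[0,0,0]]}' 0 15
python3 -m pendant '{"travel":[[0,0,0],[0,0,0],[0,0,1],[0,0,2],[0,0,2.5],[0,0,2.5],[0,0,2.5],[0,0,1.5]],"angular":[[0,0,0],[0,0,0],[0,0,0],[0,0,0],[0,0,0],[0,0,0],[0,0,0],[0,0,0]]}'
```

```text
t: 38.0
ee_pos: [0.5197, 0.1368, 0.2456]
orientation: [[0.002, 1.0, -0.002], [1.0, -0.002, -0.0], [-0.0, -0.002, -1.0]]
ft_force: [-0.1, -0.2, 0.2]
width: 0.803
gripper_force: 0.0
t: 38.8
ee_pos: [0.5199, 0.1368, 0.2468]
orientation: [[0.002, 1.0, 0.0], [1.0, -0.002, 0.0], [0.0, 0.0, -1.0]]
ft_force: [0.6, -0.5, 1.2]
width: 0.261
gripper_force: 15.0
t: 39.6
ee_pos: [0.52, 0.1369, 0.3692]
orientation: [[0.002, 1.0, 0.002], [1.0, -0.002, 0.0], [0.0, 0.002, -1.0]]
ft_force: [-0.6, -0.4, -0.8]
width: 0.264
gripper_force: 15.0
```

```bash
python3 -m pendant '{"travel":[[0.05,-1.5,0],[0.05,-3,0],[0.05,-3.5,0],[0.05,-3.5,0],[0.05,-3.5,0],[0,-3.5,0],[0,-3,0],[0,-2,0]],"angular":[[0,0,0],[0,0,0],[0,0,0],[0,0,0],[0,0,0],[0,0,0],[0,0,0],[0,0,0]]}'
python3 -m pendant '{"travel":[[0,-1.3,0],[0,-0.8,0],[0,-0.4,0],[0,-0.2,0],[0,0,0],[0,0,0],[0,0,0],[0,0,0]],"angular":[[0,0,0],[0,0,0],[0,0,0],[0,0,0],[0,0,0],[0,0,0],[0,0,0],[0,0,0]]}'
python3 -m pendant '{"travel":[[0,0,-0.5],[0,0,-1],[0,0,-1],[0,0,-1],[0,0,-1],[0,0,-1],[0,0,-0.5],[0,0,0]],"angular":[[0,0,0],[0,0,0],[0,0,0],[0,0,0],[0,0,0],[0,0,0],[0,0,0],[0,0,0]]}'
python3 -m pendant '{"travel":[[0,0,-1],[0,0,-1],[0,0,-1],[0,0,-1],[0,0,-1],[0,0,-0.7],[0,0,-0.4],[0,0,0]],"angular":[[0,0,0],[0,0,0],[0,0,0],[0,0,0],[0,0,0],[0,0,0],[0,0,0],[0,0,0]]}'
python3 -m pendant '{"travel":[[0,0,-0.1],[0,0,-0.1],[0,0,-0.1],[0,0,-0.05],[0,0,-0.05],[0,0,0],[0,0,0],[0,0,0]],"angular":[[0,0,0],[0,0,0],[0,0,0],[0,0,0],[0,0,0],[0,0,0],[0,0,0],[0,0,0]]}'
```

```text
t: 40.4
ee_pos: [0.5218, -0.1008, 0.3662]
orientation: [[0.003, 1.0, -0.001], [1.0, -0.003, -0.0], [-0.0, -0.001, -1.0]]
ft_force: [-0.2, 0.7, -0.2]
width: 0.258
gripper_force: 15.0
t: 41.2
ee_pos: [0.5224, -0.1248, 0.3668]
orientation: [[0.001, 1.0, 0.0], [1.0, -0.001, 0.0], [0.0, 0.0, -1.0]]
ft_force: [-0.5, 0.1, -0.4]
width: 0.267
gripper_force: 15.0
t: 42.0
ee_pos: [0.5223, -0.1251, 0.3059]
orientation: [[0.002, 1.0, -0.001], [1.0, -0.002, 0.0], [0.0, -0.001, -1.0]]
ft_force: [0.3, -0.6, -0.8]
width: 0.263
gripper_force: 15.0
t: 42.8
ee_pos: [0.5224, -0.1251, 0.2452]
orientation: [[0.002, 1.0, -0.001], [1.0, -0.002, 0.0], [0.0, -0.001, -1.0]]
ft_force: [-0.6, 0.7, -0.3]
width: 0.264
gripper_force: 15.0
t: 43.6
ee_pos: [0.5225, -0.1252, 0.2418]
orientation: [[0.002, 1.0, 0.0], [1.0, -0.002, -0.0], [-0.0, 0.0, -1.0]]
ft_force: [-0.7, 0.2, 2.1]
width: 0.262
gripper_force: 15.0
```

```bash
python3 -m pendant '{"travel":[[0,0,0],[0,0,0],[0,0,0],[0,0,0],[0,0,0],[0,0,0],[0,0,0],[0,0,0]],"angular":[[0,0,0],[0,0,0],[0,0,0],[0,0,0],[0,0,0],[0,0,0],[0,0,0],[0,0,0]]}' 0.8
python3 -m pendant '{"travel":[[0,0,0.5],[0,0,1],[0,0,1.5],[0,0,2],[0,0,2],[0,0,2.5],[0,0,2.5],[0,0,2.5]],"angular":[[0,0,0],[0,0,0],[0,0,0],[0,0,0],[0,0,0],[0,0,0],[0,0,0],[0,0,0]]}'
python3 -m pendant '{"travel":[[0,1.5,0],[0,3,0],[0,3.5,0],[0,3.5,0],[0,3.5,0],[0,3.5,0],[0,3.5,0],[0,3.5,0]],"angular":[[0,0,0],[0,0,0],[0,0,0],[0,0,0],[0,0,0],[0,0,0],[0,0,0],[0,0,0]]}'
python3 -m pendant '{"travel":[[0,3.5,0],[0,3.5,0],[0,3.5,0],[0,3,0],[0,2,0],[0,1,0],[0,0,0],[0,0,0]],"angular":[[0,0,0],[0,0,0],[0,0,0],[0,0,0],[0,0,0],[0,0,0],[0,0,0],[0,0,0]]}'
python3 - <<'E'
from h import *
a,d=viewer.read_camera('top');b,_=viewer.read_camera('side')
c=cv2.resize(a[130:240,220:410],(760,440),interpolation=cv2.INTER_CUBIC)
cv2.imwrite('pics/f1.png',c)
cv2.imwrite('pics/f2.png',b)
E
```

```text
t: 44.4
ee_pos: [0.5224, -0.1252, 0.2417]
orientation: [[0.002, 1.0, -0.0], [1.0, -0.002, -0.0], [-0.0, -0.0, -1.0]]
ft_force: [-0.3, -0.1, 0.1]
width: 0.798
gripper_force: 0.0
t: 45.2
ee_pos: [0.5222, -0.125, 0.3887]
orientation: [[0.002, 1.0, 0.001], [1.0, -0.002, -0.0], [-0.0, 0.001, -1.0]]
ft_force: [0.0, -0.5, -0.7]
width: 0.799
gripper_force: 0.0
t: 46.0
ee_pos: [0.5218, 0.1316, 0.3869]
orientation: [[0.001, 1.0, -0.0], [1.0, -0.001, 0.0], [0.0, -0.0, -1.0]]
ft_force: [0.4, -1.1, -1.6]
width: 0.797
gripper_force: 0.0
t: 46.8
ee_pos: [0.5223, 0.2942, 0.3867]
orientation: [[0.002, 1.0, -0.0], [1.0, -0.002, -0.0], [-0.0, -0.0, -1.0]]
ft_force: [-0.7, 0.1, 0.1]
width: 0.799
gripper_force: 0.0
```

View pics/f1.png

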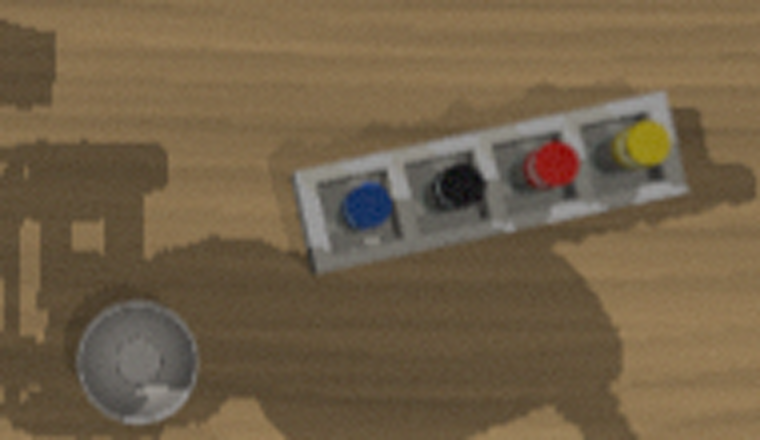

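View pics/f2.png

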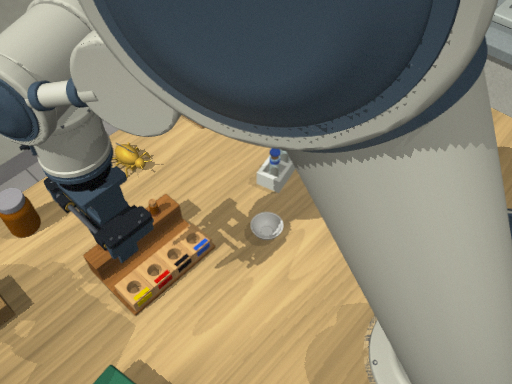

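In the top crop, blue (368,205), black (459,185), red (552,164) and yellow (642,144) stand one to each well from left to right, and the dish is unmoved. The side view shows all four holes empty. I'll check the cap heights from depth, then hand in.

```bash
python3 - <<'E'
from h import *
_,d=viewer.read_camera('top'); ok=True
for x,y in[(368,205),(459,185),(552,164),(642,144)]:
    u,v=220+x/4,130+y/4
    p=atd('top',u,v,np.median(d[int(v)-1:int(v)+2,int(u)-1:int(u)+2]));print(p.round(4));ok&=abs(p[2]-.098)<.004
if ok: print(job.job_done())
E
```

```text
[ 0.5214 -0.1236  0.0989]
[ 0.5328 -0.1728  0.0989]
[ 0.5449 -0.2233  0.0984]
[ 0.5564 -0.2725  0.098 ]
the job is handed in; nothing more can be done
None
```

Job handed in at about 47 s: all four vials stand upright and fully down in the carrying rack, left to right blue, black, red, yellow, and the dish has not moved.

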